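# Put the knocked-down row on the ledge back on its feet

## Robot

A 7-joint arm with a two-finger parallel gripper is mounted at the origin on the work surface. World frame = base frame: x ahead of the robot, y to its left, z up, the work surface at z = 0. Lengths are in m, angles in rad, forces in N, time in s.
With the tool pointing down it reaches from about 0.425 to 0.95 m from the base axis. Payload 4.7 kg.
Tool frame: the origin (TCP) lies at the very end of the fingers, on their centre line; the grasp point (between the pads) lies 19 mm behind it; z points along the fingers, y is the line along which they close (so a half turn about z gives the same grasp; the last joint's range is limited). The gripper opens to 87 mm and grips with 3 to 60 N. Pads are 19 mm wide; open, the fingers measure 117 mm over their backs; the gripper's body (75 mm by 190 mm) begins 51 mm behind the grasp point.
Start: joints at [-1.197, 0.469, -0.049, 1.532, 0.024, 1.141, -0.082], TCP at [0.265, 0.621, 0.19] pointing down, gripper open.
Joint ranges: [-2.59, 2.59], [-0.33, 1.99], [-1.39, 1.29], [0.1, 2.45], [-1.04, 4.18], [0.21, 1.99], [-2.66, 2.66]. Speed limits (rad/s): [2.57, 2.57, 3.14, 3.14, 3.14, 3.14, 3.14].

## Interface

Orientations are given as a rotation vector (axis times angle).
In Python, from plant import bot, vision, ticket gives the robot as it stands.
- The arm moves only by the tool play_rows, never from a script. Its argument "increments" is a list of rows, each a list of 2 entries, a list of its own where there are three numbers: the shift along the tool's x, y, z each as a share of 20 cm, from -1 to 1, then the turn, a rotation vector about the tool's x, y, z each as a share of 2 rad, from -1 to 1. A call has 1 to 20 rows; each row is the pose to reach, as a shift and turn from the pose commanded when the call began, along the tool's axes at that moment; what a row does not reach only later rows make up. A row lasts 1/8 s, in which the tool goes at most 62.5 mm and 10.7 degrees, less where a joint would pass 70% of its speed; a pose out of reach is approached as far as the arm can. A call with a number of a shift or a turn outside -1 to 1 is refused whole. A call with a gripper value outside its range is refused whole. "jaw" is the closure, from -1 (fully open) to 1 (shut), set as the call begins (left out, the last holds). The fingers move at their own pace and stop on an object; "newtons" is the grip in N (left out, the last holds). Time passes only in rows, so rows that repeat a pose let the fingers close. It gives the time, the measured TCP pose, the force, the opening and the grip force at its end, in the units of the state.
- bot.observe(): the state, without advancing time (a new reading comes with each control period).
- vision.capture(name): name is "scene" or "top" or "wrist"; returns the picture (420x560x3 uint8, red, green, blue); there is no depth.
- vision.camera_params(name): a dict with "fov_y" (degrees; the focal length in pixels is half the picture's height over the tangent of half this angle, whatever the lens; pixels are square), "cx", "cy" (the principal point, pixels), "rvec" (rotation vector, rad) and "tvec" (3), from world to camera coordinates, as OpenCV has them. Camera axes: x right, y down, z forward; pixel columns grow to the right and rows downward; lengths in m; the calibration is good to about 2 mm. The wrist camera is an equidistant fisheye: a pixel r from the principal point sees the ray r / f radians off the axis. A picture is of the moment at which its call begins: read the wrist's pose just before it. camera_params takes no time and is no camera call; for the wrist camera it gives the pose at the moment of the call.
- ticket.sign_off(): hands the job in; it is judged then, once.
The state is a dict: "time": time; "joint_pos": joint angles; "joint_vel": joint speeds; "joint_torque": joint torques, N m; "tcp_pos": TCP position; "orientation": TCP orientation; "force": force on the tool from outside, world axes, zero at the start; "ft_torque": the same for the moment, N m; "grip_width": finger opening in m; "gripper_force": force on a finger pad.
Only numpy, scipy, OpenCV 4.12 (cv2) and the standard library are available. Lean on these libraries where they do the work, as an engineer would, in place of code of your own. Each camera call takes 0.05 s, during which the arm holds its last target. There are 200 camera calls.

## Task

The row on the wooden ledge has been knocked: one reed carton lies flat on the bench and the oil bottle lies on its side. Stand the fallen carton on its short end in the gap between the two cartons on the ledge, its broad faces in line with theirs, and stand the oil bottle upright, cap up, wholly on the round black rubber mat at the end of the ledge. Leave everything else where it is: the cartons and jar on the ledge must stay standing.

Things in the scene. Friction and masses are not known exactly. Their poses are not given: they have to be found in the camera images.
- carton: the fallen reed carton: closed, rigid brown cardboard, a pale paper band round its middle, 92 x 66 x 24 mm, about 120 g, flat on the bench left or right of the middle. Origin at its centre; x along the 92 mm length, y the 66 mm width, z the 24 mm thickness. Either end up and either face to the front will do. It stands by itself on an end. The gap has no room for fingers beside its 66 mm width
- bottle: the fallen oil bottle: white plastic, paper label, pointed grey cap, about 80 g, round, lying on its side on the bench on the other side of the middle from the carton; can roll. Body 36 mm in diameter, straight for 72 mm from the base, then shoulder to 83 mm and narrow cap to 116 mm. Origin on its axis 50 mm above the base; z along the axis from base to cap
- ledge: low fixed wooden ledge at the back of the bench, 120 mm deep (x), 480 mm long (y). Origin under its middle at bench height; things stand on it 30 mm above the bench (z = 0.030 in its frame). An upstand along its back edge (x = 0.054 to 0.066) rises 25 mm above that surface; the front is open. The row stands on its middle line x = 0
- left_carton: a like carton standing on its short end on the ledge on the +y side of the gap, 24 mm (x) by 66 mm (y) by 92 mm high, loose, easily toppled. Origin at the centre of its foot, z up. Its centre is 151 to 159 mm from right_carton's, so the gap is 85 to 93 mm wide
- right_carton: the like carton standing on the ledge on the -y side of the gap; same size, origin at the centre of its foot, z up, x through its thickness, y across its width
- round_mat: round black rubber mat, 70 mm in diameter and 4 mm thick, fixed flat on the ledge near one of its two ends (either one), the oil bottle's place. Origin at the centre of its underside; its top is 4 mm higher, 34 mm above the bench
- jar: glass jar with a steel lid, 54 mm in diameter, 75 mm high, standing on the ledge at the end without the mat. Origin at the centre of its foot. Leave it alone
- pliers: pliers with green handles lying on the bench between carton and bottle, about 150 mm long and 14 mm high, jaws to its own +x, origin near the middle of its length on the bench. Leave alone
- screwdriver: screwdriver lying at the left of the bench, near the front, 170 mm long along its x, about 30 mm high. Leave alone
- mallet: hammer with a wooden handle lying at the left of the bench, 220 mm long along its x. Leave alone
- mouthpiece: black saxophone mouthpiece with a brass ligature lying at the right of the bench, 88 mm long along its x, 29 mm high. Leave alone
- pad_tin: round steel tin with a lid, 70 mm in diameter, 24 mm high, at the right of the bench. Leave alone
There are look-alikes about, which are no part of the job. What is shaped like the carton but orange or pink is not meant.

How it is judged:
By the outcome, as a careful person would: the job done as asked, in the order asked, and still so for the second after the job is handed in, with the robot touching nothing.
It also fails if it takes over 72 s, if anything falls off the work surface, if the arm or the gripper's body presses on something with over 40 N, if the wrist force passes 120 N, or if a joint passes its speed limit or range.

## Working session

There is one attempt and no reset: what is moved stays moved. The work goes in short steps, Python scripts to look and compute and a tool call to move; the robot and the scene stay as the last step left them, time stands still between calls to the robot, and variables do not carry over. Pictures are saved under pics/ and viewed, at most 10 in all, crops included, and the job is handed in when it is done.

Besides the shell and the picture viewer there is one more tool, called after ">>>" as a command line: name --argument value ..., lists and objects as JSON in quotes. play_rows: Moves the arm, as the interface text tells. Shift numbers are shares of 20 cm and turn numbers shares of 2 rad, none past 1 either way. Its arguments: {"type":"object","properties":{"increments":{"type":"array","items":{"type":"array"}},"jaw":{"type":"number"},"newtons":{"type":"number"}},"required":["increments"]}

```bash
ls; mkdir -p pics; python3 - <<'E'
from plant import bot, vision
import cv2,numpy as np
s=bot.observe(); print({k:np.round(v,3).tolist() for k,v in s.items()})
for n in("scene","top"):
    im=vision.capture(n); cv2.imwrite(f"pics/{n}0.png",im[:,:,::-1]); print(n,vision.camera_params(n))
E
```

```text
pics
{'time': 0.0, 'joint_pos': [-1.197, 0.469, -0.049, 1.534, 0.024, 1.141, -0.082], 'joint_vel': [-0.0, -0.0, -0.0, 0.001, -0.001, 0.0, 0.001], 'joint_torque': [-0.0, -50.8, -0.081, -23.616, -0.061, 0.038, 0.0], 'tcp_pos': [0.264, 0.62, 0.189], 'orientation': [-0.628, -3.078, 0.003], 'force': [-0.188, 0.453, -0.004], 'ft_torque': [-0.023, 0.017, 0.048], 'gripper_force': 0.0, 'grip_width': 0.087}
scene {'fov_y': 57.28799925600174, 'cx': 270.61646897439766, 'cy': 205.72568145309967, 'rvec': array([ 1.09724338,  2.49017968, -0.90134639]), 'tvec': array([ 0.22709026, -0.29981457,  1.74615055])}
top {'fov_y': 55.11929706211359, 'cx': 278.988437113073, 'cy': 208.8173934413469, 'rvec': array([ 1.99447068, -2.22641149,  0.23154759]), 'tvec': array([0.16504998, 0.44863159, 1.22631716])}
```

View pics/scene0.png

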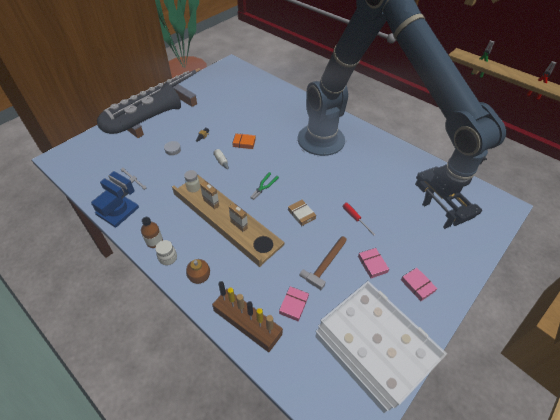

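View pics/top0.png

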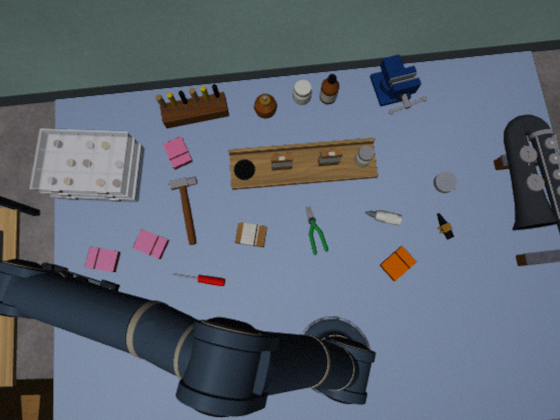

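The scene picture shows a brown carton with a pale band at (302,212). In the top view the carton candidates are the brown one with the pale band (251,234), orange (398,263), and pink (178,152), (150,243), (102,259). I choose the brown one. The white bottle is at (385,217) with its cap pointing left. The mat is at (244,170), the jar at (366,155), and the standing cartons at (282,160) and (330,157).

```bash
cat > h.py <<'E'
import numpy as np,cv2
from scipy.spatial.transform import Rotation as R
from scipy.optimize import least_squares
from plant import bot,vision
def cam(n):
    p=vision.camera_params(n); f=210/np.tan(np.radians(p["fov_y"]/2))
    return n,f,p["cx"],p["cy"],R.from_rotvec(p["rvec"]),np.array(p["tvec"])
def proj(c,X):
    n,f,cx,cy,r,t=c; P=r.apply(np.atleast_2d(X))+t
    if n=="wrist":
        d=np.linalg.norm(P[:,:2],axis=1); k=f*np.arctan2(d,P[:,2])/np.maximum(d,1e-9)
    else: k=f/P[:,2]
    return np.c_[cx+k*P[:,0],cy+k*P[:,1]]
def unproj(c,uv,z):
    n,f,cx,cy,r,t=c; uv=np.atleast_2d(uv).astype(float); q=(uv-[cx,cy])/f
    if n=="wrist":
        th=np.linalg.norm(q,axis=1,keepdims=True); d=np.c_[q*np.sin(th)/np.maximum(th,1e-9),np.cos(th)]
    else: d=np.c_[q,np.ones(len(q))]
    d=r.inv().apply(d); o=-r.inv().apply(t)
    return o+d*((z-o[2])/d[:,2])[:,None]
def save(n,name):
    c=cam(n); im=vision.capture(n)[:,:,::-1].copy(); cv2.imwrite(f"pics/{name}.png",im); return c,im
E
python3 - <<'E'
from h import *
im=cv2.imread("pics/top0.png"); cv2.imwrite("pics/crop0.png",cv2.resize(im[130:280,220:420],(800,600),interpolation=cv2.INTER_CUBIC))
c=cam("top")
for n,uv,z in[("carton",(251,234),.024),("bottle",(385,217),.018),("mat",(244,170),.034),("jar",(366,155),.105),("pliers",(316,231),.01)]:print(n,unproj(c,uv,z).round(3))
c=cam("wrist"); print(c)
E
```

```text
carton [[0.397 0.212 0.024]]
bottle [[ 0.406 -0.223  0.018]]
mat [[0.609 0.214 0.034]]
jar [[ 0.592 -0.171  0.105]]
pliers [[0.386 0.004 0.01 ]]
('wrist', np.float64(325.19226210127806), 279.7814057937275, 208.83158332075652, Rotation.from_matrix(array([[ 3.90803993e-01,  9.20473912e-01, -1.27348430e-04],
                            [ 8.82880796e-01, -3.74804007e-01,  2.82919524e-01],
                            [ 2.60372310e-01, -1.10678513e-01, -9.59143642e-01]])), array([-0.67336752, -0.03464999,  0.3900959 ]))
```

View pics/crop0.png

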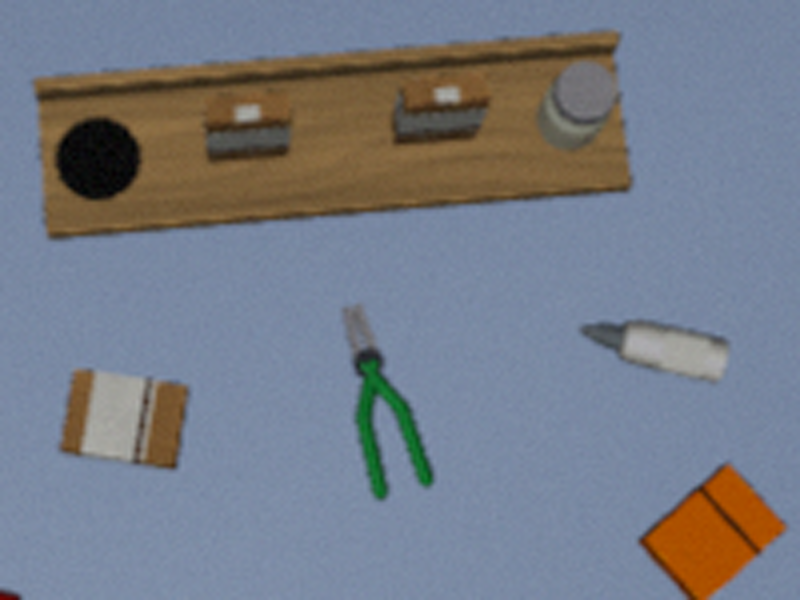

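Carton corners in the crop are at (78,370), (188,383), (176,467), (60,452). The bottle base is at (724,360) and its cap tip at (583,331). I'll now work out poses and the first approach.

```bash
cat >> h.py <<'E'
def go(pos,Rt,show=True):
    """numbers for play_rows from the present pose to target TCP pos and Rotation"""
    s=bot.observe(); Rc=R.from_rotvec(s["orientation"]); 
    d=Rc.inv().apply(np.array(pos)-s["tcp_pos"])/.2; w=(Rc.inv()*Rt).as_rotvec()/2
    print("shift",d.round(3).tolist(),"turn",w.round(3).tolist(),"deg",np.degrees(np.linalg.norm(w)*2).round(0)); return d,w
def tool(z,y):
    """Rotation with tool z along z and closing axis y (orthogonalised)"""
    z=np.array(z,float);z/=np.linalg.norm(z);y=np.array(y,float);y-=z*(y@z);y/=np.linalg.norm(y)
    return R.from_matrix(np.c_[np.cross(y,z),y,z])
E
python3 - <<'E'
from h import *
c=cam("top")
px=lambda a:(np.array(a)+.5)/4-.5+[220,130]
k=unproj(c,px([(78,370),(188,383),(176,467),(60,452)]),.024); k=k[:,:2]
print("carton",k.round(3),k.mean(0).round(3),"edges",np.linalg.norm(k-np.roll(k,-1,0),axis=1).round(3), "yaw len", np.degrees(np.arctan2(*(k[1]-k[0]+k[2]-k[3])[::-1])).round(1))
b=unproj(c,px([(724,360),(583,331)]),.018);print("bottle base,tip",b.round(3))
l=unproj(c,px([(50,237),(630,187)]),.03);l2=unproj(c,px([(35,82),(618,35)]),.055);print("ledge front",l.round(3),"back",l2.round(3))
t=unproj(c,px([(207,97),(293,99),(290,125),(206,123),(404,78),(489,79),(486,105),(400,107)]),.122);print("tops",t.round(3))
print("mat",unproj(c,px((99,158)),.034))
w=cam("wrist");print("cam pos",-w[4].inv().apply(w[5]));s=bot.observe();Rc=R.from_rotvec(s["orientation"]);print(Rc.as_matrix().round(2),"cam in tool",Rc.inv().apply(-w[4].inv().apply(w[5])-s["tcp_pos"]).round(3),(w[4]*Rc).as_matrix().round(2))
E
```

```text
carton [[0.44  0.246]
 [0.42  0.16 ]
 [0.354 0.176]
 [0.376 0.266]] [0.397 0.212] edges [0.089 0.068 0.093 0.067] yaw len -103.4
bottle base,tip [[ 0.392 -0.271  0.018]
 [ 0.428 -0.162  0.018]]
ledge front [[ 0.55   0.259  0.03 ]
 [ 0.54  -0.216  0.03 ]] back [[ 0.675  0.257  0.055]
 [ 0.662 -0.22   0.055]]
tops [[ 0.622  0.121  0.122]
 [ 0.613  0.055  0.122]
 [ 0.593  0.06   0.122]
 [ 0.601  0.124  0.122]
 [ 0.621 -0.031  0.122]
 [ 0.613 -0.096  0.122]
 [ 0.592 -0.091  0.122]
 [ 0.598 -0.025  0.122]]
mat [[0.61142318 0.21269514 0.034     ]]
cam pos [0.19217636 0.65000552 0.38387541]
[[-0.92  0.39 -0.  ]
 [ 0.39  0.92 -0.  ]
 [-0.   -0.   -1.  ]] cam in tool [ 0.078 -0.001 -0.194] [[ 0.    1.   -0.  ]
 [-0.96  0.   -0.28]
 [-0.28  0.    0.96]]
```

```bash
python3 - <<'E'
from h import *
a=np.radians(-103.4);u=np.array([np.cos(a),np.sin(a),0]);d=np.array([0,0,-1.]);t=np.radians(40)
z=u*np.sin(t)+d*np.cos(t);y=np.array([-u[1],u[0],0])
Rt=tool(z,y);p=np.array([.397,.212,.010])-.016*u
print(Rt.as_matrix().round(2),(p-.13*z).round(3));go(p-.13*z,Rt)
E
```

```text
[[ 0.18  0.97 -0.15]
 [ 0.75 -0.23 -0.63]
 [-0.64  0.   -0.77]] [0.42  0.309 0.11 ]
shift [-1.327, -1.127, 0.402] turn [0.243, -0.288, 0.67] deg 88.0
```

>>> play_rows --increments '[[[-0.7, -0.6, 0.0], [0.12, -0.14, 0.33]], [[-0.7, -0.6, 0.0], [0.12, -0.14, 0.33]], [[-0.7, -0.6, 0.0], [0.12, -0.14, 0.33]], [[-0.7, -0.6, 0.0], [0.12, -0.14, 0.33]], [[-0.7, -0.6, 0.0], [0.12, -0.14, 0.33]]]'

```text
time: 0.72
tcp_pos: [0.3455, 0.4567, 0.1891]
orientation: [1.47, 2.489, -0.419]
force: [0.1, -0.3, -0.3]
grip_width: 0.0867
gripper_force: 0.0
```

```bash
cat >> h.py <<'E'
def cart(c2,yaw,tilt,s,h=.010):
    """tilted grasp pose of the lying carton: centre, length yaw, tilt, inward distance s from the end"""
    a=np.radians(yaw);u=np.array([np.cos(a),np.sin(a),0]);t=np.radians(tilt)
    z=u*np.sin(t)-np.array([0,0,np.cos(t)]);y=np.array([-u[1],u[0],0])
    return np.array([*c2,h])-(.046-s)*u,tool(z,y)
E
python3 - <<'E'
from h import *
p,Rt=cart([.397,.212],-103.4,40,.03);z=Rt.as_matrix()[:,2]
go(p-.13*z,Rt);s=bot.observe();print(s["time"],s["joint_pos"],s["tcp_pos"])
E
```

```text
shift [-0.65, 0.041, 0.648] turn [0.123, -0.148, 0.343] deg 45.0
0.725 [-1.24010833  0.47420485  0.17782443  1.59227219  0.13066425  1.37990034
 -0.60961075] [0.3454875  0.45671274 0.18906959]
```

>>> play_rows --increments '[[[-0.65, 0.04, 0.65], [0.123, -0.148, 0.343]], [[-0.65, 0.04, 0.65], [0.123, -0.148, 0.343]], [[-0.65, 0.04, 0.65], [0.123, -0.148, 0.343]], [[-0.65, 0.04, 0.65], [0.123, -0.148, 0.343]], [[-0.65, 0.04, 0.65], [0.123, -0.148, 0.343]], [[-0.65, 0.04, 0.65], [0.123, -0.148, 0.343]]]'

```text
time: 1.48
tcp_pos: [0.4201, 0.3084, 0.1105]
orientation: [2.05, 1.62, -0.744]
force: [0.0, 0.6, -0.4]
grip_width: 0.0873
gripper_force: 0.0
```

```bash
python3 - <<'E'
from h import *
p,Rt=cart([.397,.212],-103.4,40,.03);z=Rt.as_matrix()[:,2]
go(p-.13*z,Rt);s=bot.observe();print(s["time"],s["joint_pos"],s["tcp_pos"])
c,im=save("wrist","w1");print(proj(c,np.array([[.44,.246,.024],[.42,.16,.024],[.354,.176,.024],[.376,.266,.024]])).round(0))
c,im2=save("top","t1")
E
```

```text
shift [0.005, -0.0, 0.002] turn [-0.0, -0.001, 0.001] deg 0.0
1.475 [-1.15774061  0.69748959  0.39771784  1.60798436  0.10128618  1.48053934
 -1.04081016] [0.4200759  0.30842538 0.11050697]
[[316. 186.]
 [309. 233.]
 [251. 232.]
 [244. 183.]]
```

View pics/w1.png

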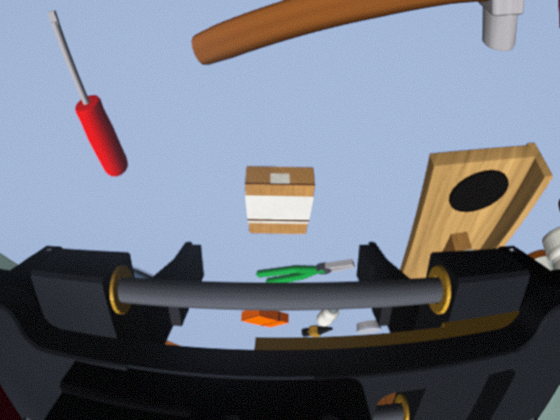

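The wrist view shows the brown carton with the pale band, its top face corners at about (246,183), (314,183), (309,233), (250,233). The estimate projects to within 2 px of these. The orange look-alike is further off at (265,317). I go in straight along the tool and grip.

>>> play_rows --increments '[[[0.0, 0.0, 0.3], [0, 0, 0]], [[0.0, 0.0, 0.5], [0, 0, 0]], [[0.005, 0.0, 0.6], [0, 0, 0]], [[0.005, 0.0, 0.65], [0, 0, 0]], [[0.005, 0.0, 0.65], [0, 0, 0]]]'

```text
time: 2.2
tcp_pos: [0.4011, 0.2275, 0.0107]
orientation: [2.053, 1.616, -0.744]
force: [0.5, 0.5, -0.9]
grip_width: 0.0872
gripper_force: 0.0
```

>>> play_rows --increments '[[[0, 0, 0], [0, 0, 0]], [[0, 0, 0], [0, 0, 0]], [[0, 0, 0], [0, 0, 0]], [[0, 0, 0], [0, 0, 0]]]' --jaw 1 --newtons 25

```text
time: 2.7
tcp_pos: [0.4013, 0.2272, 0.0104]
orientation: [2.053, 1.614, -0.744]
force: [-0.5, 0.8, 0.8]
grip_width: 0.0549
gripper_force: 0.0
```

```bash
python3 - <<'E'
from h import *
s=bot.observe();Rc=R.from_rotvec(s["orientation"]);print(s["tcp_pos"],s["grip_width"])
# final: rotate so carton length (u) points down, then yaw so u'->+x
a=np.radians(-103.4);u=np.array([np.cos(a),np.sin(a),0]);
M0=np.c_[u,[-u[1],u[0],0],[0,0,1]]           # u, n, up
M1=np.c_[[0,0,-1.],[0,1,0],[1,0,0]]          # u->down, n->+y , up->+x
Q=R.from_matrix(M1)*R.from_matrix(M0).inv(); Rf=Q*Rc; print(Rf.as_matrix().round(2))
rel=s["tcp_pos"]-np.array([.397,.212,.012]); relf=Q.apply(rel); print("rel",relf)
pf=np.array([.42,.25,.046])+relf; print(pf)
go(s["tcp_pos"]+[0,0,.12],Rc)
go(pf+[0,0,.1],Rf); np.savez("goal.npz",pf=pf,Rf=Rf.as_rotvec())
E
```

```text
[0.4012648  0.22724844 0.01041771] 0.054948668135023415
[[-0.64  0.   -0.77]
 [ 0.    1.   -0.  ]
 [ 0.77 -0.   -0.64]]
rel [-0.00158229  0.0006149   0.01582167]
[0.41841771 0.2506149  0.06182167]
shift [-0.385, 0.001, -0.46] turn [0.0, 0.0, 0.0] deg 0.0
shift [-0.383, 0.057, -0.666] turn [0.088, 0.543, -0.972] deg 128.0
```

>>> play_rows --increments '[[[0, 0, 0], [0, 0, 0]], [[0, 0, 0], [0, 0, 0]]]'

```text
time: 2.95
tcp_pos: [0.4011, 0.227, 0.0103]
orientation: [2.053, 1.614, -0.745]
force: [-0.1, 1.1, -0.0]
grip_width: 0.0348
gripper_force: 0.0
```

```bash
python3 - <<'E'
from h import *
c,im=save("wrist","w2")
E
```

```text
(no output)
```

View pics/w2.png

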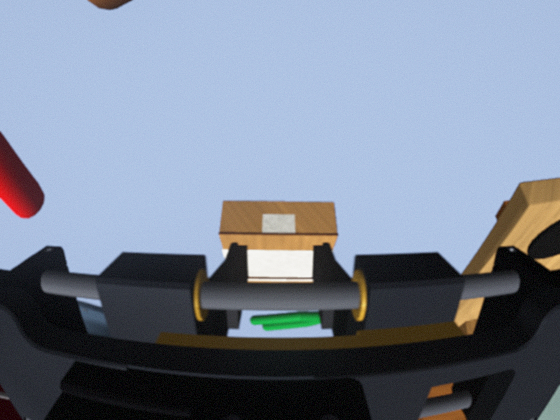

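```bash
python3 - <<'E'
from h import *
c=cam("wrist");s=bot.observe();print(s["tcp_pos"],R.from_rotvec(s["orientation"]).as_matrix().round(2), proj(c,s["tcp_pos"]))
a=np.radians(-103.4);u=np.array([np.cos(a),np.sin(a),0]);n=np.array([-u[1],u[0],0])
cen=np.array([.397,.212,0])
X=[cen-.046*u+i*.033*n+[0,0,z] for z in(0,.024) for i in(-1,1)]
print(np.round(X,3),proj(c,X).round(0))
for z in (0,.01,.024,.05):print(z,unproj(c,[(220,235),(337,235),(222,202),(335,202)],z).round(3))
im=cv2.imread("pics/w1.png");c2=None
t=cv2.imread("pics/t1.png");cv2.imwrite("pics/x.png",t)
E
```

```text
[0.40117901 0.22703328 0.01035165] [[ 0.18  0.97 -0.15]
 [ 0.75 -0.24 -0.62]
 [-0.64  0.   -0.77]] [[280.25263753 238.6906503 ]]
[[0.376 0.264 0.   ]
 [0.44  0.249 0.   ]
 [0.376 0.264 0.024]
 [0.44  0.249 0.024]] [[223. 198.]
 [336. 198.]
 [218. 234.]
 [340. 234.]]
0 [[0.357 0.223 0.   ]
 [0.437 0.204 0.   ]
 [0.374 0.261 0.   ]
 [0.439 0.245 0.   ]]
0.01 [[0.365 0.24  0.01 ]
 [0.437 0.222 0.01 ]
 [0.38  0.274 0.01 ]
 [0.439 0.259 0.01 ]]
0.024 [[0.376 0.263 0.024]
 [0.438 0.248 0.024]
 [0.389 0.292 0.024]
 [0.44  0.28  0.024]]
0.05 [[0.396 0.306 0.05 ]
 [0.44  0.296 0.05 ]
 [0.406 0.327 0.05 ]
 [0.441 0.318 0.05 ]]
```

```bash
python3 - <<'E'
from h import *
w=cv2.imread("pics/w2.png")[190:340,190:370];c,im=save("scene","s2")
q=proj(c,[.40,.23,.02])[0];print(q)
x,y=int(q[0]),int(q[1]);sc=im[y-50:y+25,x-50:x+50]
cv2.imwrite("pics/comp2.png",np.vstack([cv2.resize(w,(480,400)[:2] if 0 else (480,300),interpolation=cv2.INTER_CUBIC),cv2.resize(sc,(480,300)[:2],interpolation=cv2.INTER_CUBIC)]))
E
```

```text
[304.4208107  214.65063237]
```

View pics/comp2.png

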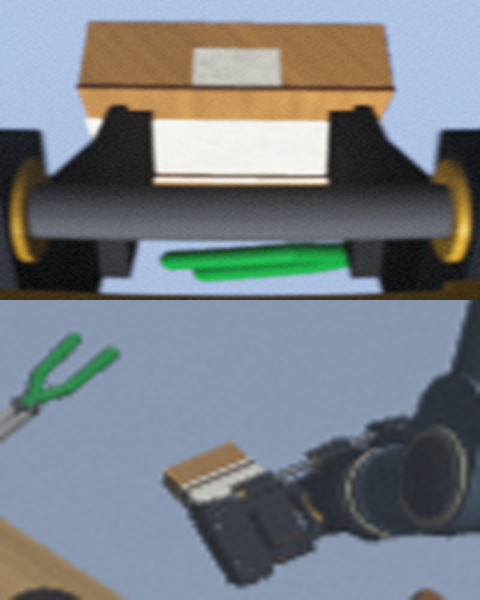

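Both fingers, with tips at about (237,243) and (322,243), lie above the carton's top face. The visible tips are about 25 mm short of where the TCP should be: the tip corner shows at row 243 instead of 227, and the gap scale agrees. I open and advance in small steps, watching the force.

>>> play_rows --increments '[[[0, 0, 0], [0, 0, 0]], [[0, 0, 0], [0, 0, 0]], [[0, 0, 0], [0, 0, 0]], [[0, 0, 0], [0, 0, 0]], [[0, 0, 0], [0, 0, 0]], [[0, 0, 0], [0, 0, 0]], [[0, 0, 0], [0, 0, 0]], [[0, 0, 0.03], [0, 0, 0]], [[0, 0, 0.05], [0, 0, 0]], [[0, 0, 0.05], [0, 0, 0]]]' --jaw -1

```text
time: 4.3
tcp_pos: [0.3993, 0.2203, 0.0025]
orientation: [2.053, 1.613, -0.746]
force: [0.6, 0.2, 0.3]
grip_width: 0.087
gripper_force: 0.0
```

>>> play_rows --increments '[[[0, 0, 0.025], [0, 0, 0]], [[0, 0, 0.035], [0, 0, 0]], [[0, 0, 0.035], [0, 0, 0]]]'

```text
time: 4.68
tcp_pos: [0.3985, 0.2163, -0.0028]
orientation: [2.053, 1.614, -0.745]
force: [-0.6, 0.9, 0.0]
grip_width: 0.0866
gripper_force: 0.0
```

>>> play_rows --increments '[[[0, 0, 0.02], [0, 0, 0]], [[0, 0, 0.025], [0, 0, 0]], [[0, 0, 0.025], [0, 0, 0]]]'

```text
time: 5.05
tcp_pos: [0.3978, 0.2132, -0.0066]
orientation: [2.053, 1.614, -0.745]
force: [-0.1, 0.4, -0.0]
grip_width: 0.0872
gripper_force: 0.0
```

>>> play_rows --increments '[[[0, 0, 0], [0, 0, 0]], [[0, 0, 0], [0, 0, 0]], [[0, 0, 0], [0, 0, 0]], [[0, 0, 0], [0, 0, 0]], [[0, 0, 0], [0, 0, 0]]]' --jaw 1 --newtons 25

```text
time: 5.68
tcp_pos: [0.3978, 0.2134, -0.0065]
orientation: [2.053, 1.614, -0.745]
force: [-0.4, -0.1, 1.2]
grip_width: 0.0656
gripper_force: 24.9
```

```bash
cat > g.py <<'E'
from h import *
# carton attached at grasp: rel transform saved once
a=np.radians(-103.4);u=np.array([np.cos(a),np.sin(a),0])
M0=np.c_[u,[-u[1],u[0],0],[0,0,1]];M1=np.c_[[0,0,-1.],[0,1,0],[1,0,0]]
Q=R.from_matrix(M1)*R.from_matrix(M0).inv()
E
python3 - <<'E'
from g import *
s=bot.observe();Rc=R.from_rotvec(s["orientation"]);Rf=Q*Rc
pf=np.array([.42,.25,.046])+Q.apply(s["tcp_pos"]-np.array([.397,.212,.012])); print(pf,Rf.as_matrix().round(2))
np.savez("goal.npz",pf=pf,Rf=Rf.as_rotvec())
go(s["tcp_pos"]+[0,0,.15],Rc)
E
```

```text
[0.40148743 0.25043742 0.04756424] [[-0.64  0.   -0.77]
 [ 0.    1.   -0.  ]
 [ 0.77 -0.   -0.64]]
shift [-0.481, 0.001, -0.575] turn [0.0, 0.0, 0.0] deg 0.0
```

>>> play_rows --increments '[[[-0.1, 0, -0.12], [0, 0, 0]], [[-0.3, 0, -0.36], [0, 0, 0]], [[-0.48, 0, -0.575], [0, 0, 0]], [[-0.48, 0, -0.575], [0, 0, 0]]]'

```text
time: 6.18
tcp_pos: [0.3999, 0.2149, 0.1461]
orientation: [2.058, 1.615, -0.734]
force: [-0.2, 0.2, -1.3]
grip_width: 0.0658
gripper_force: 24.9
```

```bash
python3 - <<'E'
from h import *
g=np.load("goal.npz");go(g["pf"]+[0,0,.08],R.from_rotvec(g["Rf"]));s=bot.observe();print(s["grip_width"],s["gripper_force"],s["joint_pos"].round(2))
E
```

```text
shift [0.194, -0.035, -0.039] turn [0.094, 0.542, -0.972] deg 128.0
0.06575119528032977 24.86667351743563 [-1.15  0.54  0.44  1.8   0.17  1.42 -1.01]
```

>>> play_rows --increments '[[[0.194, -0.035, -0.039], [0.094, 0.542, -0.972]], [[0.194, -0.035, -0.039], [0.094, 0.542, -0.972]], [[0.194, -0.035, -0.039], [0.094, 0.542, -0.972]], [[0.194, -0.035, -0.039], [0.094, 0.542, -0.972]], [[0.194, -0.035, -0.039], [0.094, 0.542, -0.972]], [[0.194, -0.035, -0.039], [0.094, 0.542, -0.972]], [[0.194, -0.035, -0.039], [0.094, 0.542, -0.972]], [[0.194, -0.035, -0.039], [0.094, 0.542, -0.972]], [[0.194, -0.035, -0.039], [0.094, 0.542, -0.972]], [[0.194, -0.035, -0.039], [0.094, 0.542, -0.972]], [[0.194, -0.035, -0.039], [0.094, 0.542, -0.972]], [[0.194, -0.035, -0.039], [0.094, 0.542, -0.972]], [[0.194, -0.035, -0.039], [0.094, 0.542, -0.972]], [[0.194, -0.035, -0.039], [0.094, 0.542, -0.972]]]'

```text
time: 7.92
tcp_pos: [0.3986, 0.249, 0.1239]
orientation: [-0.009, -2.261, 0.013]
force: [-0.1, -0.3, -1.3]
grip_width: 0.0656
gripper_force: 24.9
```

```bash
python3 - <<'E'
from h import *
g=np.load("goal.npz");go(g["pf"]+[0,0,.08],R.from_rotvec(g["Rf"]));s=bot.observe();print(s["tcp_pos"],s["grip_width"],s["gripper_force"],s["joint_pos"].round(2))
E
```

```text
shift [0.005, 0.007, -0.023] turn [-0.002, -0.003, -0.004] deg 1.0
[0.39862217 0.24901034 0.12390421] 0.06555102357391955 24.87415412981136 [-0.34  0.72 -0.12  1.58 -0.27  1.66  1.19]
```

```bash
python3 - <<'E'
from h import *
g=np.load("goal.npz");go(g["pf"]+[0,0,.003],R.from_rotvec(g["Rf"]))
c,a=save("wrist","w3");c2,b=save("scene","s3");x,y=proj(c2,[.42,.25,.12])[0].astype(int)
cv2.imwrite("pics/comp3.png",np.hstack([a,cv2.resize(b[y-70:y+70,x-40:x+40],(240,420),interpolation=cv2.INTER_CUBIC)]))
E
```

```text
shift [-0.292, 0.012, 0.222] turn [-0.002, -0.003, -0.004] deg 1.0
```

View pics/comp3.png

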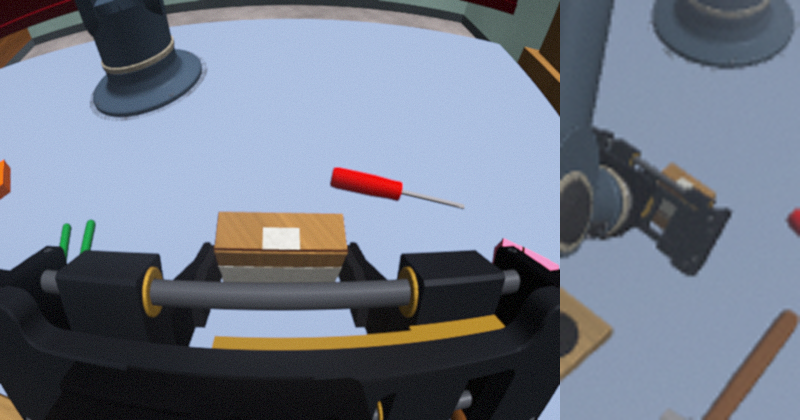

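The carton is held square between the fingers, its end face at columns 217–345 and rows 213–250. I lower it onto the bench.

>>> play_rows --increments '[[[-0.1, 0.01, 0.08], [0, -0.002, -0.004]], [[-0.2, 0.01, 0.15], [0, -0.002, -0.004]], [[-0.27, 0.012, 0.205], [0, -0.002, -0.004]], [[-0.29, 0.012, 0.222], [0, -0.002, -0.004]], [[-0.29, 0.012, 0.222], [0, -0.002, -0.004]]]'

```text
time: 8.65
tcp_pos: [0.4018, 0.2507, 0.0513]
orientation: [0.003, -2.264, 0.007]
force: [0.4, -0.1, -0.4]
grip_width: 0.0658
gripper_force: 24.9
```

>>> play_rows --increments '[[[-0.006, 0, 0.005], [0, 0, 0]], [[-0.012, 0, 0.01], [0, 0, 0]], [[-0.012, 0, 0.01], [0, 0, 0]]]'

```text
time: 9.02
tcp_pos: [0.4021, 0.2508, 0.0501]
orientation: [0.003, -2.264, 0.006]
force: [1.1, -0.6, 5.3]
grip_width: 0.0657
gripper_force: 24.8
```

>>> play_rows --increments '[[[0, 0, 0], [0, 0, 0]], [[0, 0, 0], [0, 0, 0]], [[0, 0, 0], [0, 0, 0]], [[0, 0, 0], [0, 0, 0]], [[0, 0, -0.1], [0, 0, 0]], [[0, 0, -0.3], [0, 0, 0]], [[0, 0, -0.6], [0, 0, 0]], [[0, 0, -0.6], [0, 0, 0]], [[0, 0, -0.6], [0, 0, 0]]]' --jaw -1

```text
time: 10.15
tcp_pos: [0.4932, 0.2514, 0.1243]
orientation: [0.003, -2.263, 0.008]
force: [-0.9, 0.1, -0.2]
grip_width: 0.0871
gripper_force: 0.0
```

```bash
python3 - <<'E'
from h import *
Rd=tool([0,0,-1],[1,0,0]);s=bot.observe();print(s["joint_pos"].round(2))
go([.44,.25,.25],Rd)
c,a=save("wrist","w4")
X=np.array([[.42+i*.012,.25+j*.033,z] for z in(.092,0) for i,j in((-1,-1),(-1,1),(1,1),(1,-1))]);p=proj(c,X);print(p.round(0))
for k in p[:4]: cv2.circle(a,tuple(int(v) for v in k.round()),2,(0,0,255),-1)
cv2.imwrite("pics/comp4.png",a)
E
```

```text
[-0.32  0.84 -0.1   1.32 -0.25  1.8   1.21]
shift [0.653, -0.008, -0.196] turn [-0.345, -0.34, 0.731] deg 101.0
[[243. 172.]
 [318. 172.]
 [320. 194.]
 [240. 194.]
 [251. 226.]
 [310. 226.]
 [311. 245.]
 [249. 245.]]
```

View pics/comp4.png

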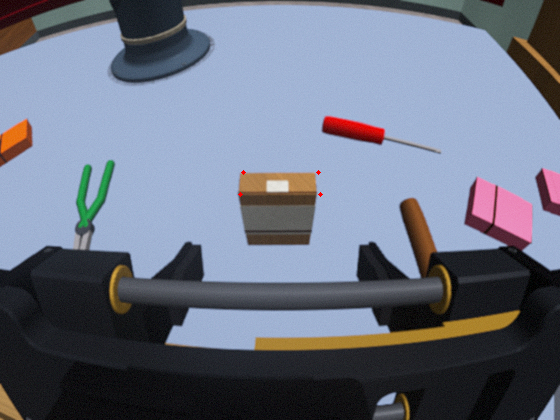

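The carton stands, its top face at columns 239–316 and rows 173–194, about 2 mm to −y of the prediction. I reorient above it for the top grasp.

```bash
python3 - <<'E'
from h import *
go([.42,.248,.2],tool([0,0,-1],[1,0,0]))
E
```

```text
shift [0.524, -0.017, 0.038] turn [-0.346, -0.341, 0.731] deg 101.0
```

>>> play_rows --increments '[[[0.52, -0.017, 0.038], [-0.345, -0.341, 0.731]], [[0.52, -0.017, 0.038], [-0.345, -0.341, 0.731]], [[0.52, -0.017, 0.038], [-0.345, -0.341, 0.731]], [[0.52, -0.017, 0.038], [-0.345, -0.341, 0.731]], [[0.52, -0.017, 0.038], [-0.345, -0.341, 0.731]], [[0.52, -0.017, 0.038], [-0.345, -0.341, 0.731]], [[0.52, -0.017, 0.038], [-0.345, -0.341, 0.731]], [[0.52, -0.017, 0.038], [-0.345, -0.341, 0.731]], [[0.52, -0.017, 0.038], [-0.345, -0.341, 0.731]], [[0.52, -0.017, 0.038], [-0.345, -0.341, 0.731]], [[0.52, -0.017, 0.038], [-0.345, -0.341, 0.731]], [[0.52, -0.017, 0.038], [-0.345, -0.341, 0.731]]]'

```text
time: 11.7
tcp_pos: [0.4212, 0.2473, 0.1994]
orientation: [2.22, 2.222, -0.002]
force: [0.3, 0.1, 0.5]
grip_width: 0.0871
gripper_force: 0.0
```

```bash
python3 - <<'E'
from h import *
s=bot.observe();print(s["joint_pos"].round(2))
go([.42,.248,.040],tool([0,0,-1],[1,0,0]))
c,a=save("wrist","w5")
# find top face: brown/white contrast fit by colour mask of brown near prediction
X=np.array([[.42+i*.012,.248+j*.033,.092] for i,j in((-1,-1),(-1,1),(1,1),(1,-1))]);p=proj(c,X);print(p.round(0))
h=cv2.cvtColor(a,cv2.COLOR_BGR2HSV);m=((h[...,0]>5)&(h[...,0]<22)&(h[...,1]>80)).astype(np.uint8)
cn,_=cv2.findContours(m,0,2)
for k in cn:
    if cv2.contourArea(k)>150: print(cv2.boundingRect(k),cv2.minAreaRect(k))
E
```

```text
[-0.77  0.15  0.17  1.96 -0.03  1.03 -0.59]
shift [0.005, -0.006, 0.797] turn [0.0, 0.001, 0.0] deg 0.0
[[267. 228.]
 [266. 162.]
 [292. 162.]
 [291. 228.]]
(394, 394, 17, 26) ((404.24041748046875, 406.358642578125), (27.632600784301758, 13.23322582244873), 59.534454345703125)
(256, 308, 265, 43) ((387.6521301269531, 326.09326171875), (39.01019287109375, 266.25048828125), 85.48600769042969)
(108, 265, 24, 51) ((118.78099822998047, 290.2146301269531), (50.02228927612305, 22.54994010925293), 86.18592071533203)
(518, 242, 37, 30) ((539.4121704101562, 254.2229766845703), (42.08164596557617, 17.320898056030273), 35.53767776489258)
(377, 174, 109, 142) ((427.4675598144531, 243.47439575195312), (99.4669418334961, 139.70713806152344), 7.326407432556152)
(268, 161, 24, 67) ((279.5, 194.0), (66.0, 23.0), 90.0)
(534, 41, 26, 151) ((546.5, 116.0), (150.0, 25.0), 90.0)
(249, 35, 165, 26) ((330.9862060546875, 46.21446228027344), (21.175338745117188, 164.3396453857422), 87.23614501953125)
```

The measured top face matches the prediction to about 1 px and is square to the tool. Descend and grip across the thickness.

>>> play_rows --increments '[[[0.003, -0.005, 0.25], [0, 0, 0]], [[0.003, -0.005, 0.5], [0, 0, 0]], [[0.003, -0.005, 0.7], [0, 0, 0]], [[0.003, -0.005, 0.79], [0, 0, 0]], [[0.003, -0.005, 0.79], [0, 0, 0]]]'

```text
time: 12.38
tcp_pos: [0.4203, 0.247, 0.0406]
orientation: [2.221, 2.22, -0.005]
force: [-0.1, 0.2, 0.2]
grip_width: 0.0868
gripper_force: 0.0
```

>>> play_rows --increments '[[[0, 0, 0], [0, 0, 0]], [[0, 0, 0], [0, 0, 0]], [[0, 0, 0], [0, 0, 0]], [[0, 0, 0], [0, 0, 0]], [[0, 0, 0], [0, 0, 0]], [[0, 0, 0], [0, 0, 0]], [[0, 0, 0], [0, 0, 0]], [[0, 0, 0], [0, 0, 0]], [[0, 0, 0], [0, 0, 0]]]' --jaw 1 --newtons 25

```text
time: 13.5
tcp_pos: [0.4209, 0.2484, 0.042]
orientation: [2.22, 2.221, 0.001]
force: [0.3, 0.9, 0.1]
grip_width: 0.024
gripper_force: 25.0
```

>>> play_rows --increments '[[[0, 0, -0.3], [0, 0, 0]], [[0, 0, -0.6], [0, 0, 0]], [[-0.1, 0.1, -0.9], [0, 0, 0]], [[-0.4, 0.3, -0.95], [0, 0, 0]], [[-0.7, 0.5, -0.95], [0, 0, 0]], [[-0.95, 0.55, -0.95], [0, 0, 0]], [[-0.95, 0.55, -0.95], [0, 0, 0]]]'

```text
time: 14.38
tcp_pos: [0.5314, 0.0526, 0.2323]
orientation: [2.229, 2.209, -0.002]
force: [-0.9, 0.5, -1.3]
grip_width: 0.024
gripper_force: 25.0
```

```bash
python3 - <<'E'
from h import *
s=bot.observe();print(s["grip_width"])
c,a=save("wrist","w6");cv2.imwrite("pics/comp6.png",cv2.resize(a,(800,600),interpolation=cv2.INTER_CUBIC))
print(proj(c,[[.607,.0145,.03],[.607,.09,.122],[.607,-.061,.122],[.611,.213,.034]]).round(0))
E
```

```text
0.023954415305144895
[[339. 207.]
 [359. 158.]
 [349. 295.]
 [345.  49.]]
```

View pics/comp6.png

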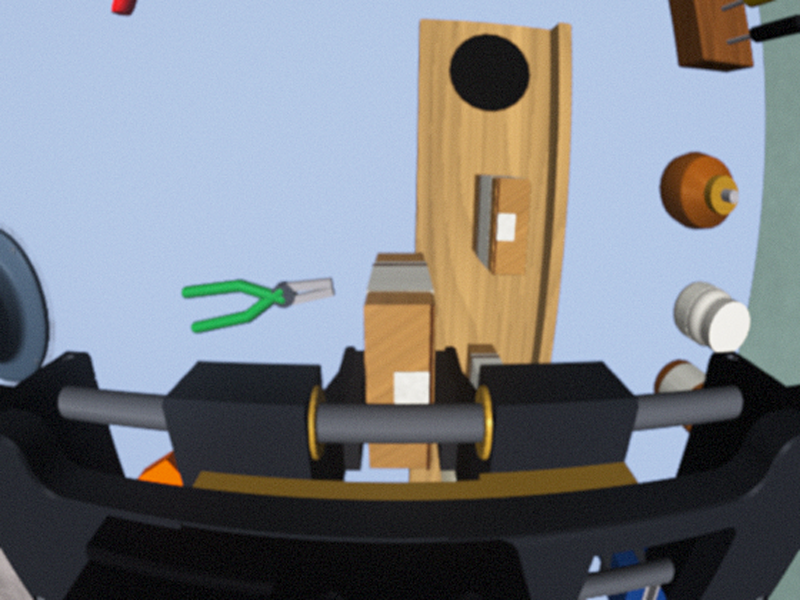

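```bash
python3 - <<'E'
from h import *
c=cam("wrist");q=lambda a:(np.array(a)+.5)*.7-.5
t=unproj(c,q([(495,178),(530,180),(525,274),(493,274)]),.122);print("Ltop",t.round(4),t.mean(0).round(4))
print("Lfoot front",unproj(c,q([(476,175),(479,254)]),.03).round(4))
print("Rfoot +y end",unproj(c,q([(470,346),(496,346)]),.03).round(4))
print("ledge front",unproj(c,q([(420,20),(416,220),(428,440)]),.03).round(4),"back",unproj(c,q([(571,30),(545,360)]),.055).round(4))
print("mat",unproj(c,q([(490,73),(490,35),(490,110),(450,73),(530,73)]),.034).round(4))
a=cv2.imread("pics/w6.png");h=cv2.cvtColor(a,cv2.COLOR_BGR2HSV);m=((h[...,0]>5)&(h[...,0]<22)&(h[...,1]>80)&(h[...,2]>40)).astype(np.uint8)
# held carton end: top edges
print("held top",unproj(c,q([(365,305),(433,303),(370,466),(436,466)]),bot.observe()["tcp_pos"][2]-.041+.092).round(4),bot.observe()["tcp_pos"])
E
```

```text
Ltop [[0.5936 0.1236 0.122 ]
 [0.6177 0.1231 0.122 ]
 [0.6171 0.0585 0.122 ]
 [0.5944 0.0584 0.122 ]] [0.6057 0.0909 0.122 ]
Lfoot front [[0.5961 0.1234 0.03  ]
 [0.6003 0.0544 0.03  ]]
Rfoot +y end [[ 0.5956 -0.0322  0.03  ]
 [ 0.6204 -0.0327  0.03  ]]
ledge front [[ 0.549   0.2593  0.03  ]
 [ 0.5449  0.0841  0.03  ]
 [ 0.5585 -0.1356  0.03  ]] back [[ 0.6734  0.2522  0.055 ]
 [ 0.6617 -0.0372  0.055 ]]
mat [[0.6073 0.2121 0.034 ]
 [0.6079 0.2466 0.034 ]
 [0.6071 0.1796 0.034 ]
 [0.5734 0.2106 0.034 ]
 [0.6424 0.2146 0.034 ]]
held top [[0.5193 0.0869 0.2831]
 [0.5413 0.0874 0.2831]
 [0.519  0.0229 0.2831]
 [0.544  0.0227 0.2831]] [0.53115002 0.05439274 0.23213584]
```

```bash
python3 - <<'E'
from h import *
Rd=tool([0,0,-1],[np.cos(.012),np.sin(.012),0])
go([.606,.0125,.195],Rd)
E
```

```text
shift [-0.207, 0.375, 0.187] turn [0.001, 0.001, -0.009] deg 1.0
```

>>> play_rows --increments '[[[-0.207, 0.2, 0.05], [0, 0, -0.009]], [[-0.207, 0.375, 0.187], [0, 0, -0.009]], [[-0.207, 0.375, 0.187], [0, 0, -0.009]], [[-0.207, 0.375, 0.187], [0, 0, -0.009]], [[-0.207, 0.375, 0.187], [0, 0, -0.009]]]'

```text
time: 15.05
tcp_pos: [0.6054, 0.0183, 0.1961]
orientation: [2.198, 2.242, 0.003]
force: [-0.1, -0.3, -1.0]
grip_width: 0.0237
gripper_force: 25.0
```

```bash
python3 - <<'E'
from h import *
Rd=tool([0,0,-1],[np.cos(.012),np.sin(.012),0])
print(bot.observe()["tcp_pos"]);go([.606,.0125,.074],Rd)
E
```

```text
[0.60539993 0.01834045 0.19610824]
shift [-0.029, 0.001, 0.611] turn [0.001, -0.0, 0.004] deg 0.0
```

>>> play_rows --increments '[[[-0.029, 0, 0], [0, 0, 0.004]], [[-0.029, 0, 0], [0, 0, 0.004]], [[-0.029, 0, 0], [0, 0, 0.004]]]'

```text
time: 15.42
tcp_pos: [0.6059, 0.0114, 0.1955]
orientation: [2.209, 2.231, 0.002]
force: [-0.2, -0.6, -1.8]
grip_width: 0.0237
gripper_force: 25.0
```

```bash
python3 - <<'E'
from h import *
Rd=tool([0,0,-1],[np.cos(.012),np.sin(.012),0])
print(bot.observe()["tcp_pos"]);go([.606,.0125,.074],Rd)
c,a=save("wrist","w7");c2,b=save("top","t7")
cv2.imwrite("pics/comp7.png",np.hstack([a[60:420,130:530],cv2.resize(b[130:200,260:340],(400,360),interpolation=cv2.INTER_CUBIC)]))
E
```

```text
[0.60587878 0.01135102 0.19548222]
shift [0.006, -0.001, 0.607] turn [0.001, 0.0, -0.001] deg 0.0
```

View pics/comp7.png

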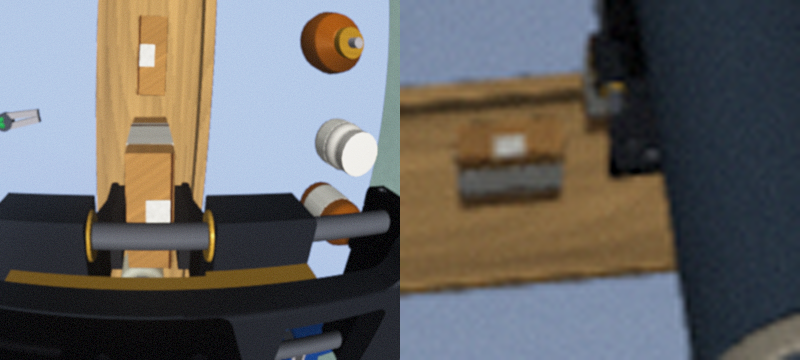

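The view shows the held carton (crop cols 126–172) in line with the left carton (crop 138–167, rows 15–95), with clear space between them.

```bash
python3 - <<'E'
from h import *
c=cam("wrist");t=unproj(c,np.array([(139,15),(168,16),(166,95),(137,94)])+[130,60],.122);print(t.round(4),t.mean(0).round(4))
print("front/back ledge",unproj(c,np.array([(97,20),(97,150)])+[130,60],.03).round(4))
print(unproj(c,np.array([(126,147),(172,147)])+[130,60],.195-.041+.092).round(4),bot.observe()["tcp_pos"])
E
```

```text
[[0.5955 0.1219 0.122 ]
 [0.6189 0.1214 0.122 ]
 [0.6183 0.056  0.122 ]
 [0.5944 0.0565 0.122 ]] [0.6068 0.089  0.122 ]
front/back ledge [[ 0.5467  0.1285  0.03  ]
 [ 0.5446 -0.0196  0.03  ]]
[[0.5938 0.0467 0.246 ]
 [0.615  0.0469 0.246 ]] [0.60590328 0.0115313  0.19526051]
```

>>> play_rows --increments '[[[-0.005, 0.005, 0.15], [0, 0, 0]], [[-0.005, 0.005, 0.3], [0, 0, 0]], [[-0.005, 0.005, 0.45], [0, 0, 0]], [[-0.005, 0.005, 0.55], [0, 0, 0]], [[-0.005, 0.005, 0.6], [0, 0, 0]], [[-0.005, 0.005, 0.607], [0, 0, 0]], [[-0.005, 0.005, 0.607], [0, 0, 0]]]'

```text
time: 16.4
tcp_pos: [0.6079, 0.0104, 0.0746]
orientation: [2.208, 2.231, 0.003]
force: [0.7, 0.7, -1.5]
grip_width: 0.0239
gripper_force: 25.0
```

>>> play_rows --increments '[[[0, 0, 0.007], [0, 0, 0]], [[0, 0, 0.01], [0, 0, 0]], [[0, 0, 0.01], [0, 0, 0]]]'

```text
time: 16.77
tcp_pos: [0.6074, 0.0104, 0.0721]
orientation: [2.208, 2.232, 0.002]
force: [-0.0, 0.2, -0.7]
grip_width: 0.0239
gripper_force: 25.0
```

>>> play_rows --increments '[[[0, 0, 0.005], [0, 0, 0]], [[0, 0, 0.01], [0, 0, 0]], [[0, 0, 0.01], [0, 0, 0]]]'

```text
time: 17.15
tcp_pos: [0.6077, 0.0105, 0.072]
orientation: [2.209, 2.232, 0.003]
force: [-3.7, -0.2, 12.1]
grip_width: 0.0238
gripper_force: 25.0
```

>>> play_rows --increments '[[[0, 0, -0.006], [0, 0, 0]], [[0, 0, -0.006], [0, 0, 0]]]'

```text
time: 17.4
tcp_pos: [0.6075, 0.0104, 0.072]
orientation: [2.208, 2.232, 0.002]
force: [-1.2, 0.3, 7.4]
grip_width: 0.024
gripper_force: 25.0
```

>>> play_rows --increments '[[[0, 0, 0], [0, 0, 0]], [[0, 0, 0], [0, 0, 0]], [[0, 0, 0], [0, 0, 0]], [[0, 0, -0.1], [0, 0, 0]], [[0, 0, -0.3], [0, 0, 0]], [[0, 0, -0.6], [0, 0, 0]], [[0, 0, -0.95], [0, 0, 0]], [[0, 0, -0.95], [0, 0, 0]], [[0, 0, -0.95], [0, 0, 0]]]' --jaw -0.2

```text
time: 18.52
tcp_pos: [0.6067, 0.0106, 0.2608]
orientation: [2.209, 2.232, 0.001]
force: [0.3, 0.0, -0.5]
grip_width: 0.0523
gripper_force: 0.0
```

```bash
python3 - <<'E'
from h import *
s=bot.observe();print(s["tcp_pos"],s["grip_width"],s["time"])
c,a=save("wrist","w8")
X=np.array([[.607+i*.012,.0115+j*.033,.122] for i,j in((-1,-1),(-1,1),(1,1),(1,-1))]);print(proj(c,X).round(0))
# edge-based check of the two tops: compare rendered outline with image gradient, search offset
g=cv2.GaussianBlur(cv2.cvtColor(a,cv2.COLOR_BGR2GRAY),(3,3),0).astype(float);gr=np.hypot(cv2.Sobel(g,6,1,0),cv2.Sobel(g,6,0,1))
def score(x,y,th):
    k=np.linspace(-1,1,41);o=np.r_[np.c_[k*.012,k*0+.033],np.c_[k*.012,k*0-.033],np.c_[k*0+.012,k*.033],np.c_[k*0-.012,k*.033]]
    cs,sn=np.cos(th),np.sin(th);P=np.c_[x+cs*o[:,0]-sn*o[:,1],y+sn*o[:,0]+cs*o[:,1],np.full(len(o),.122)]
    p=proj(c,P).astype(np.float32);return cv2.remap(gr,p[:,0],p[:,1],1).mean()
for n,(x0,y0) in dict(left=(.607,.089),new=(.607,.0115),right=(.605,-.064)).items():
    b=max((score(x0+dx,y0+dy,t),dx+x0,dy+y0,np.degrees(t)) for dx in np.arange(-.008,.0081,.001) for dy in np.arange(-.01,.0101,.001) for t in np.radians(np.arange(-6,6.1,1)))
    print(n,np.round(b,4))
E
```

```text
[0.60665776 0.0105885  0.26082001] 0.05229144821665832 18.525
[[269. 218.]
 [269. 157.]
 [292. 157.]
 [291. 219.]]
left [77.0885  0.608   0.085   0.    ]
new [ 9.17376e+01  6.05000e-01  6.50000e-03 -2.00000e+00]
right [ 1.271958e+02  6.060000e-01 -6.600000e-02  3.000000e+00]
```

Carton released; spacing to its neighbours looks even. Next is the bottle: pre-grasp pose with the tool tilted 45°, leaning to the cap side.

```bash
cat >> h.py <<'E'
def bott(base,az,T=45,along=.045,ext=.028):
    """tilted grasp pose of the lying bottle; base centre on bench plane, az of base->cap"""
    a=np.radians(az);a=np.array([np.cos(a),np.sin(a),0]);u=-a;t=np.radians(T)
    z=u*np.sin(t)-np.array([0,0,np.cos(t)]);y=np.array([-u[1],u[0],0])
    C=np.array([base[0],base[1],.018])+along*a
    return C+ext*z,tool(z,y),C
E
python3 - <<'E'
from h import *
p,Rt,C=bott([.392,-.271],71.7);z=Rt.as_matrix()[:,2];q=p-.13*z+[0,0,.03];print(p,q);go(q,Rt)
E
```

```text
[ 0.39991293 -0.24707352 -0.00179899] [ 0.42877633 -0.15979864  0.12012489]
shift [-0.842, -0.894, 0.698] turn [0.064, -0.389, 0.156] deg 49.0
```

>>> play_rows --increments '[[[-0.2, -0.25, 0.1], [0.016, -0.09, 0.04]], [[-0.45, -0.5, 0.2], [0.03, -0.18, 0.08]], [[-0.842, -0.894, 0.5], [0.064, -0.389, 0.156]], [[-0.842, -0.894, 0.698], [0.064, -0.389, 0.156]], [[-0.842, -0.894, 0.698], [0.064, -0.389, 0.156]], [[-0.842, -0.894, 0.698], [0.064, -0.389, 0.156]], [[-0.842, -0.894, 0.698], [0.064, -0.389, 0.156]], [[-0.842, -0.894, 0.698], [0.064, -0.389, 0.156]]]' --jaw -1

```text
time: 19.58
tcp_pos: [0.4317, -0.1597, 0.1224]
orientation: [2.068, 1.491, -0.847]
force: [0.7, -0.6, 0.9]
grip_width: 0.087
gripper_force: 0.0
```

```bash
python3 - <<'E'
from h import *
s=bot.observe();print(s["tcp_pos"],s["time"],s["joint_pos"].round(2))
c,a=save("wrist","w9")
h=cv2.cvtColor(a,cv2.COLOR_BGR2HSV)
Q=proj(c,[[.392,-.271,.018],[.41,-.216,.018],[.428,-.162,.018]]);print("pred",Q.round(0))
m=((h[...,1]<60)&(h[...,2]>70)).astype(np.uint8)
cn,_=cv2.findContours(m,0,2)
for k in cn:
    if cv2.contourArea(k)>100: print(cv2.boundingRect(k),np.round(cv2.minAreaRect(k)[0]),np.round(cv2.minAreaRect(k)[1]),round(cv2.minAreaRect(k)[2]))
ct,t=save("top","t9");x0,y0=proj(ct,[.41,-.216,.018])[0].round().astype(int);ht=cv2.cvtColor(t,cv2.COLOR_BGR2HSV)
m=((ht[...,1]<70)&(ht[...,2]>110)).astype(np.uint8)
cn,_=cv2.findContours(m,0,2)
for k in cn:
    if cv2.contourArea(k)>30: print("top",cv2.boundingRect(k),cv2.minAreaRect(k))
# cartons on ledge in the top view: white label centres
E
```

```text
[ 0.43165476 -0.15973616  0.12237846] 19.575 [-0.66  0.48  0.55  2.09  0.53  1.06 -0.8 ]
pred [[277. 195.]
 [276. 164.]
 [276. 123.]]
(537, 385, 23, 35) [548. 402.] [34. 22.] 90
(118, 286, 325, 52) [280. 312.] [324.  50.] 0
(0, 231, 33, 39) [ 16. 250.] [32. 38.] 0
(521, 218, 39, 53) [545. 245.] [54. 35.] 45
(36, 139, 44, 45) [ 54. 161.] [44. 38.] 13
(195, 64, 40, 24) [213.  79.] [38. 21.] 28
(75, 49, 58, 49) [105.  75.] [35. 64.] 62
(346, 30, 52, 43) [376.  56.] [35. 59.] 67
(190, 29, 21, 37) [200.  46.] [38. 15.] 74
(317, 17, 32, 31) [335.  37.] [27. 30.] 45
(509, 0, 51, 112) [534.  56.] [111.  50.] 90
(503, 0, 13, 55) [509.  27.] [ 4. 55.] 9
(32, 0, 528, 284) [294. 153.] [277. 530.] 83
top (21, 330, 14, 21) ((26.19396209716797, 339.27935791015625), (9.365836143493652, 22.370624542236328), 17.354022979736328)
top (554, 167, 6, 12) ((556.5, 172.5), (11.0, 5.0), 90.0)
top (528, 166, 18, 26) ((534.688720703125, 180.16033935546875), (26.510587692260742, 14.972299575805664), 74.05460357666016)
top (521, 144, 15, 18) ((527.9559326171875, 153.4264678955078), (15.77786922454834, 14.57737922668457), 59.036251068115234)
top (546, 135, 14, 30) ((552.5899658203125, 150.12997436523438), (29.274221420288086, 11.313709259033203), 81.8698959350586)
top (534, 114, 19, 21) ((541.7601318359375, 124.19074249267578), (18.55097770690918, 18.018775939941406), 81.25383758544922)
top (183, 84, 30, 15) ((197.38352966308594, 89.94091796875), (11.951719284057617, 28.186477661132812), 78.2317123413086)
top (502, 53, 24, 14) ((513.6853637695312, 57.696617126464844), (23.535295486450195, 11.992506980895996), 12.994616508483887)
top (19, 52, 541, 368) ((288.99993896484375, 235.49996948242188), (539.9998779296875, 366.99993896484375), -0.0)
top (348, 37, 26, 17) ((360.7351379394531, 44.01081085205078), (23.2904109954834, 15.804206848144531), 8.972626686096191)
```

```bash
python3 - <<'E'
from h import *
a=cv2.imread("pics/w9.png").astype(int);c=cam("wrist")
print("bench",np.median(a[100:220,220:250].reshape(-1,3),axis=0))
m=np.zeros(a.shape[:2],np.uint8);d=a[...,0]-a[...,2];m[90:232,225:335]=(d<25)[90:232,225:335]
cn,_=cv2.findContours(m,0,2);k=max(cn,key=cv2.contourArea);print(cv2.contourArea(k),cv2.boundingRect(k))
m=cv2.drawContours(np.zeros_like(m),[k],-1,1,-1)
for r in range(95,232,6):
    x=np.nonzero(m[r])[0]
    if len(x):print(r,x.min(),x.max(),a[r,int(x.mean())])
E
```

```text
bench [222. 190. 171.]
2335.0 (255, 123, 38, 87)
125 271 277 [125 119 110]
131 269 279 [157 149 140]
137 266 282 [149 139 131]
143 262 285 [158 150 140]
149 258 289 [153 144 138]
155 256 291 [145 134 128]
161 255 291 [220 227 227]
167 256 291 [237 240 242]
173 256 291 [230 232 234]
179 256 290 [230 234 234]
185 256 290 [229 233 233]
191 257 289 [237 239 240]
197 258 288 [237 240 240]
203 260 285 [232 235 237]
209 270 277 [214 203 199]
```

```bash
python3 - <<'E'
from h import *
c=cam("wrist");print(proj(c,[[.3896,-.270,.036],[.3896,-.270,.0],[.426,-.161,.018]]).round(0))
p,Rt,C=bott([.3896,-.270],71.7);z=Rt.as_matrix()[:,2];go(p-.05*z,Rt);go(p,Rt);print(bot.observe()["tcp_pos"])
E
```

```text
[[275. 209.]
 [275. 182.]
 [274. 122.]]
shift [0.109, -0.027, 0.516] turn [0.002, -0.002, -0.002] deg 0.0
shift [0.109, -0.028, 0.766] turn [0.002, -0.002, -0.002] deg 0.0
[ 0.43123664 -0.15974485  0.12219946]
```

The bottle spans rows 123–209 at column 273–274, and the estimate now projects to within 1–2 px. Go in and grip.

>>> play_rows --increments '[[[0.105, -0.028, 0.2], [0.002, -0.002, -0.002]], [[0.109, -0.028, 0.45], [0.002, -0.002, -0.002]], [[0.109, -0.028, 0.6], [0.002, -0.002, -0.002]], [[0.109, -0.028, 0.7], [0.002, -0.002, -0.002]], [[0.109, -0.028, 0.76], [0.002, -0.002, -0.002]], [[0.109, -0.028, 0.766], [0.002, -0.002, -0.002]], [[0.109, -0.028, 0.766], [0.002, -0.002, -0.002]]]'

```text
time: 20.55
tcp_pos: [0.3969, -0.246, -0.0023]
orientation: [2.063, 1.495, -0.859]
force: [1.0, -0.3, -0.2]
grip_width: 0.0867
gripper_force: 0.0
```

>>> play_rows --increments '[[[0, 0, 0], [0, 0, 0]], [[0, 0, 0], [0, 0, 0]], [[0, 0, 0], [0, 0, 0]], [[0, 0, 0], [0, 0, 0]], [[0, 0, 0], [0, 0, 0]], [[0, 0, 0], [0, 0, 0]], [[0, 0, 0], [0, 0, 0]], [[0, 0, 0], [0, 0, 0]]]' --jaw 1 --newtons 20

```text
time: 21.55
tcp_pos: [0.3961, -0.2464, -0.0026]
orientation: [2.063, 1.494, -0.862]
force: [0.9, -0.8, -0.3]
grip_width: 0.0351
gripper_force: 20.0
```

```bash
python3 - <<'E'
from h import *
p,Rt,C=bott([.3896,-.270],71.7)
s=bot.observe();Rc=R.from_rotvec(s["orientation"])
a=np.radians(251.7);u=np.array([np.cos(a),np.sin(a),0]);b=np.radians(15);v=np.array([np.cos(b),np.sin(b),0])
M0=np.c_[u,[-u[1],u[0],0],[0,0,1]];M1=np.c_[[0,0,-1.],[-v[1],v[0],0],v]
Q=R.from_matrix(M1)*R.from_matrix(M0).inv();Rf=Q*Rc
base=np.array([.3896,-.270,.018]);rel=Q.apply(s["tcp_pos"]-base)
pf=np.array([.607,.2125,.034])+rel;print(s["tcp_pos"],p,"place tcp",pf);print(Rf.as_matrix().round(2),np.linalg.det(Rf.as_matrix()))
np.savez("goalb.npz",pf=pf,Rf=Rf.as_rotvec())
go(s["tcp_pos"]+[.03,0,.2],Rc)
E
```

```text
[ 0.39605631 -0.24644202 -0.00260286] [ 0.39751293 -0.24607352 -0.00179899] place tcp [0.58742715 0.20594352 0.05839378]
[[-0.68 -0.26 -0.68]
 [-0.19  0.97 -0.18]
 [ 0.7   0.   -0.71]] 1.0000000000000009
shift [-0.677, 0.14, -0.738] turn [0.0, 0.0, 0.0] deg 0.0
```

>>> play_rows --increments '[[[-0.12, 0.02, -0.13], [0, 0, 0]], [[-0.3, 0.07, -0.33], [0, 0, 0]], [[-0.5, 0.1, -0.55], [0, 0, 0]], [[-0.677, 0.14, -0.738], [0, 0, 0]], [[-0.677, 0.14, -0.738], [0, 0, 0]], [[-0.677, 0.14, -0.738], [0, 0, 0]]]'

```text
time: 22.3
tcp_pos: [0.4252, -0.2461, 0.1966]
orientation: [2.064, 1.495, -0.862]
force: [-0.7, 0.5, -0.7]
grip_width: 0.0351
gripper_force: 20.0
```

```bash
python3 - <<'E'
from h import *
g=np.load("goalb.npz");Rf=R.from_rotvec(g["Rf"]);s=bot.observe();print(s["grip_width"],s["gripper_force"],s["joint_pos"].round(2),s["tcp_pos"])
go([.48,-.06,.25],Rf);go([.5,.10,.25],Rf)
E
```

```text
0.03508397335124251 19.96222347021103 [-0.58  0.35  0.64  2.06  0.62  1.12 -0.63] [ 0.4251715  -0.2461216   0.19660389]
shift [0.494, -0.032, -0.876] turn [-0.006, 0.436, -1.148] deg 141.0
shift [1.052, -0.188, -1.437] turn [-0.006, 0.436, -1.148] deg 141.0
```

>>> play_rows --increments '[[[0.494, -0.032, -0.876], [-0.003, 0.218, -0.574]], [[0.494, -0.032, -0.876], [-0.003, 0.218, -0.574]], [[0.494, -0.032, -0.876], [-0.003, 0.218, -0.574]], [[0.494, -0.032, -0.876], [-0.003, 0.218, -0.574]], [[0.494, -0.032, -0.876], [-0.003, 0.218, -0.574]], [[0.494, -0.032, -0.876], [-0.003, 0.218, -0.574]], [[0.494, -0.032, -0.876], [-0.003, 0.218, -0.574]], [[0.494, -0.032, -0.876], [-0.003, 0.218, -0.574]]]'

```text
time: 23.3
tcp_pos: [0.4799, -0.0612, 0.2488]
orientation: [-1.137, -2.642, 0.661]
force: [0.1, -0.8, -1.7]
grip_width: 0.0352
gripper_force: 20.0
```

```bash
python3 - <<'E'
from h import *
g=np.load("goalb.npz");Rf=R.from_rotvec(g["Rf"]);s=bot.observe();print(s["gripper_force"],s["joint_pos"].round(2),s["tcp_pos"])
go([.5,.10,.25],Rf)
E
```

```text
19.96267944574356 [-0.43  0.34  0.35  1.72  0.19  1.49  0.64] [ 0.47994547 -0.0611693   0.24879308]
shift [0.516, 0.55, -0.301] turn [-0.004, 0.217, -0.576] deg 70.0
```

>>> play_rows --increments '[[[0.516, 0.55, -0.301], [-0.004, 0.217, -0.576]], [[0.516, 0.55, -0.301], [-0.004, 0.217, -0.576]], [[0.516, 0.55, -0.301], [-0.004, 0.217, -0.576]], [[0.516, 0.55, -0.301], [-0.004, 0.217, -0.576]], [[0.516, 0.55, -0.301], [-0.004, 0.217, -0.576]], [[0.516, 0.55, -0.301], [-0.004, 0.217, -0.576]], [[0.516, 0.55, -0.301], [-0.004, 0.217, -0.576]], [[0.516, 0.55, -0.301], [-0.004, 0.217, -0.576]], [[0.516, 0.55, -0.301], [-0.004, 0.217, -0.576]]]'

```text
time: 24.42
tcp_pos: [0.5, 0.1012, 0.2519]
orientation: [0.316, -2.345, 0.128]
force: [0.2, -0.2, -1.1]
grip_width: 0.0354
gripper_force: 20.0
```

```bash
python3 - <<'E'
from h import *
g=np.load("goalb.npz");Rf=R.from_rotvec(g["Rf"]);s=bot.observe();print(s["gripper_force"],s["joint_pos"].round(2),s["tcp_pos"])
go(g["pf"]+[0,0,.08],Rf);go(g["pf"]+[0,0,.004],Rf)
# bottle check in scene & wrist
c,a=save("wrist","w10");a=a.astype(int)
off=g["pf"]-np.array([.607,.2125,.034]);b=s["tcp_pos"]-off
print("pred base,top72,tip",proj(c,[b,b+[0,0,.072],b+[0,0,.116]]).round(0))
m=((a[...,0]-a[...,2])<25)&(a.min(2)>90)
for r in range(130,270,8):
    x=np.nonzero(m[r,200:360])[0]+200
    if len(x):print(r,x.min(),x.max(),len(x))
E
```

```text
19.971684515476227 [-0.3   0.63  0.04  1.36 -0.02  1.93  1.58] [0.5000263  0.10120036 0.25187127]
shift [-0.797, 0.389, 0.011] turn [-0.001, 0.001, 0.001] deg 0.0
shift [-1.064, 0.389, 0.281] turn [-0.001, 0.001, 0.001] deg 0.0
pred base,top72,tip [[283. 282.]
 [284. 242.]
 [286. 196.]]
194 277 288 12
202 293 293 1
218 256 306 11
226 250 311 19
234 246 314 26
242 245 316 33
250 226 316 53
258 225 313 60
266 247 312 62
```

>>> play_rows --increments '[[[-0.1, 0.2, 0.0], [0, 0, 0]], [[-0.35, 0.389, 0.011], [0, 0, 0]], [[-0.6, 0.389, 0.011], [0, 0, 0]], [[-0.797, 0.389, 0.011], [0, 0, 0]], [[-0.797, 0.389, 0.011], [0, 0, 0]], [[-0.797, 0.389, 0.011], [0, 0, 0]], [[-0.797, 0.389, 0.011], [0, 0, 0]]]'

```text
time: 25.35
tcp_pos: [0.5878, 0.206, 0.1413]
orientation: [0.318, -2.348, 0.125]
force: [0.6, -0.3, -0.7]
grip_width: 0.0352
gripper_force: 20.0
```

```bash
python3 - <<'E'
from h import *
g=np.load("goalb.npz");Rf=R.from_rotvec(g["Rf"]);s=bot.observe();print(s["joint_pos"].round(2),s["tcp_pos"],g["pf"])
go(g["pf"]+[0,0,.005],Rf)
c,a=save("wrist","w11");a=a.astype(int);off=g["pf"]-np.array([.607,.2125,.034]);b=s["tcp_pos"]-off
print("base",b,"pred mat",proj(c,[.607,.2125,.034]).round(0),"tip",proj(c,b+[0,0,.116]).round(0),"base",proj(c,b).round(0))
m=(a.max(2)<45).astype(np.uint8);m[:,:150]=0;m[:,420:]=0;m[330:]=0
for r in range(150,300,8):
    x=np.nonzero(m[r])[0]
    if len(x):print(r,x.min(),x.max(),len(x),end=" | ")
# mat in the top view
ct,t=save("top","t11");t=t.astype(int);m=(t.max(2)<40).astype(np.uint8)
print(proj(ct,[[.607,.2125,.034],b,b+[0,0,.116]]).round(1));cn,_=cv2.findContours(m[150:190,225:265].copy(),0,2)
for k in cn: print(cv2.contourArea(k),np.array(cv2.minEnclosingCircle(k)[0])+[225,150],cv2.minEnclosingCircle(k)[1])
t0=cv2.imread("pics/top0.png").max(2);k=max(cv2.findContours((t0[150:190,225:265]<50).astype(np.uint8),0,2)[0],key=cv2.contourArea);mm=cv2.moments(k);uv=[mm["m10"]/mm["m00"]+225,mm["m01"]/mm["m00"]+150];print("mat top0",uv,unproj(ct,uv,.034))
E
```

```text
[-0.38  0.91  0.03  1.08 -0.09  1.93  1.49] [0.58779755 0.20599404 0.14125373] [0.58742715 0.20594352 0.05839378]
shift [-0.271, -0.001, 0.279] turn [-0.0, 0.003, 0.002] deg 0.0
base [0.6073704  0.21255052 0.11685996] pred mat [[281. 304.]] tip [[286. 197.]] base [[282. 282.]]
246 231 328 16 | 254 229 330 23 | 262 151 419 115 | 270 150 419 132 | 278 150 419 161 | 286 153 369 12 | 294 150 419 96 | [[244.6 170.4]
 [242.2 162.1]
 [238.3 148.7]]
48.5 [239.5 179.5] 10.511998176574707
0.0 [244. 161.] 9.999999747378752e-05
0.0 [234.5 161. ] 0.5001000165939331
0.0 [242.5 159. ] 0.5001000165939331
0.0 [246. 158.] 9.999999747378752e-05
0.0 [249.  156.5] 1.1181340217590332
0.0 [253. 155.] 9.999999747378752e-05
0.0 [255.  153.5] 0.5001000165939331
0.0 [263. 150.] 9.999999747378752e-05
14.5 [231.  154.5] 4.924529075622559
mat top0 [243.96524216524216, 169.36980056980056] [[0.61073796 0.21410422 0.034     ]]
```

>>> play_rows --increments '[[[-0.07, 0, 0.065], [0, 0.003, 0.002]], [[-0.14, 0, 0.135], [0, 0.003, 0.002]], [[-0.2, 0, 0.2], [0, 0.003, 0.002]], [[-0.25, 0, 0.25], [0, 0.003, 0.002]], [[-0.275, 0, 0.275], [0, 0.003, 0.002]], [[-0.275, 0, 0.275], [0, 0.003, 0.002]], [[-0.275, 0, 0.275], [0, 0.003, 0.002]]]'

```text
time: 26.32
tcp_pos: [0.5887, 0.2065, 0.0618]
orientation: [0.312, -2.342, 0.128]
force: [0.1, 0.5, -0.3]
grip_width: 0.0355
gripper_force: 20.0
```

>>> play_rows --increments '[[[-0.01, 0, 0.01], [0, 0, 0]], [[-0.015, 0, 0.015], [0, 0, 0]], [[-0.015, 0, 0.015], [0, 0, 0]]]'

```text
time: 26.7
tcp_pos: [0.5886, 0.2064, 0.0597]
orientation: [0.312, -2.341, 0.128]
force: [0.4, -0.6, 6.5]
grip_width: 0.035
gripper_force: 19.9
```

>>> play_rows --increments '[[[0, 0, 0], [0, 0, 0]], [[0, 0, 0], [0, 0, 0]], [[0, 0, 0], [0, 0, 0]], [[0, 0, 0], [0, 0, 0]], [[0, 0, -0.1], [0, 0, 0]], [[0, 0, -0.25], [0, 0, 0]], [[0, 0, -0.45], [0, 0, 0]], [[0, 0, -0.6], [0, 0, 0]], [[0.3, 0, -0.6], [0, 0, 0]], [[0.6, 0, -0.6], [0, 0, 0]], [[0.6, 0, -0.6], [0, 0, 0]]]' --jaw -0.4

```text
time: 28.08
tcp_pos: [0.5829, 0.2063, 0.2433]
orientation: [0.313, -2.442, 0.087]
force: [1.2, -0.5, -0.5]
grip_width: 0.0607
gripper_force: 0.0
```

```bash
python3 - <<'E'
from h import *
s=bot.observe();print(s["tcp_pos"],s["joint_pos"].round(2),s["force"])
ledge=np.array([[.609,.213,.034],[.609,.213,.106],[.609,.213,.150],[.607,.0115,.122],[.607,.089,.122],[.605,-.064,.122]])
for n in("wrist","scene","top"):
    c,a=save(n,n+"12");print(n,proj(c,ledge).round(0).tolist())
c=cam("wrist");a=cv2.imread("pics/wrist12.png").astype(int)
m=((a[...,0]-a[...,2])<30)&((a[...,2]-a[...,0])<25)&(a.min(2)>85);p=proj(c,ledge)[:3];x0=int(p[:,0].mean())
for r in range(int(p[:,1].min())-15,int(p[:,1].max())+10,6):
    x=np.nonzero(m[r,x0-40:x0+40])[0]+x0-40
    if len(x):print(r,x.min(),x.max(),len(x),end=" | ")
E
```

```text
[0.58285322 0.20628429 0.24331105] [-0.49  0.78  0.27  1.08 -0.21  1.99  1.58] [ 1.24317593 -0.50168625 -0.52913862]
wrist [[277.0, 310.0], [278.0, 304.0], [279.0, 299.0], [105.0, 247.0], [164.0, 267.0], [59.0, 228.0]]
scene [[263.0, 244.0], [263.0, 232.0], [262.0, 224.0], [221.0, 198.0], [237.0, 209.0], [208.0, 187.0]]
top [[244.0, 170.0], [242.0, 163.0], [241.0, 158.0], [307.0, 155.0], [282.0, 157.0], [332.0, 153.0]]
288 239 317 49 | 294 239 318 80 | 300 239 316 32 | 312 260 314 33 |
```

```bash
python3 - <<'E'
from h import *
go([.44,.36,.36],tool([0,0,-1],[-.26,.97,0]))
E
```

```text
shift [0.769, 0.932, -0.131] turn [0.01, -0.342, -0.004] deg 39.0
```

>>> play_rows --increments '[[[0.2, 0.1, -0.1], [0.002, -0.1, 0]], [[0.5, 0.5, -0.131], [0.005, -0.2, 0]], [[0.77, 0.93, -0.13], [0.01, -0.34, -0.004]], [[0.77, 0.93, -0.13], [0.01, -0.34, -0.004]], [[0.77, 0.93, -0.13], [0.01, -0.34, -0.004]], [[0.77, 0.93, -0.13], [0.01, -0.34, -0.004]], [[0.77, 0.93, -0.13], [0.01, -0.34, -0.004]]]'

```text
time: 29.1
tcp_pos: [0.4417, 0.3575, 0.3589]
orientation: [0.402, -3.11, 0.007]
force: [-0.4, -0.5, -0.6]
grip_width: 0.0611
gripper_force: 0.0
```

```bash
python3 - <<'E'
from h import *
s=bot.observe();print(s["tcp_pos"],s["joint_pos"].round(2),s["time"])
c,a=save("top","top13");cs,b=save("scene","scene13");b=b.astype(int)
old=cv2.imread("pics/top0.png").astype(int);d=np.abs(a.astype(int)-old).max(2)>40
# white bottle in the scene: pixel extents vs prediction for standing bottle
print("pred",proj(cs,[[.609,.213,.034],[.609,.213,.15]]).round(0).tolist(), proj(c,[[.609,.213,.034],[.609,.213,.106],[.609,.213,.15]]).round(0).tolist())
def rows(im,x0,x1,y0,y1,f):
    for r in range(y0,y1,2):
        x=np.nonzero(f(im[r,x0:x1]))[0]+x0
        if len(x):print(r,x.min(),x.max(),len(x),end=" | ")
    print()
grey=lambda p:(np.abs(p[:,0]-p[:,2])<30)&(p.min(1)>70)
rows(b,245,285,212,262,grey);rows(a.astype(int),225,262,135,190,grey)
print("dark mat in scene");rows(b,245,285,212,262,lambda p:p.max(1)<45)
print("top dark");rows(a.astype(int),225,262,150,190,lambda p:p.max(1)<45)
for n,q in dict(old=(251,234),oldb=(385,217),left=(282,160),right=(330,157),jar=(366,155),pliers=(316,231)).items():
    print(n,d[q[1]-8:q[1]+9,q[0]-8:q[0]+9].mean().round(2),end=" ")
E
```

```text
[0.441669   0.35749155 0.35892414] [-0.94  0.19  0.23  1.55 -0.04  1.41  1.12] 29.1
pred [[263.0, 244.0], [262.0, 224.0]] [[244.0, 170.0], [242.0, 163.0], [241.0, 158.0]]
212 246 246 1 | 214 249 249 1 | 216 245 251 3 | 218 245 254 3 | 220 245 256 3 | 222 245 259 4 | 224 245 263 5 | 226 245 264 5 | 228 259 267 7 | 230 258 269 10 | 232 258 272 11 | 234 258 274 11 | 236 258 277 11 | 238 258 280 13 | 240 258 282 12 | 242 258 284 12 | 244 253 284 12 | 246 260 282 8 | 248 280 280 1 | 250 277 278 2 | 252 275 276 2 | 254 273 274 2 | 256 246 272 4 | 258 249 269 3 | 260 251 267 3 | 
147 248 256 9 | 149 228 232 5 | 151 228 228 1 | 153 228 229 2 | 155 229 229 1 | 157 229 241 3 | 159 229 246 5 | 161 229 247 7 | 163 229 247 9 | 165 229 246 11 | 167 229 248 10 | 169 230 246 9 | 171 230 245 7 | 173 230 244 4 | 175 230 230 1 | 177 230 230 1 | 179 230 230 1 | 181 230 230 1 | 183 231 231 1 | 185 231 231 1 | 187 231 261 7 | 189 232 238 7 | 
dark mat in scene

top dark
158 242 243 2 | 160 243 244 2 | 162 243 251 4 | 164 236 252 5 | 166 235 253 6 | 168 235 253 8 | 170 235 254 10 | 172 235 253 10 | 174 235 252 17 | 176 237 251 15 | 178 240 248 9 | 
old 0.79 oldb 0.26 left 0.0 right 0.0 jar 0.0 pliers 0.0
```

The bottle stands on the mat in both views (scene columns 258–268 centred on 263, as predicted). Last check: compare the placed carton with its neighbour by template.

```bash
python3 - <<'E'
from h import *
c=cam("top");a=cv2.imread("pics/top13.png")
P=lambda y:proj(c,[[.607,y,.122]])[0]
for src,y0 in(("left",.089),("right",-.064)):
    u=P(y0).round().astype(int);T=cv2.resize(a[u[1]-8:u[1]+12,u[0]-14:u[0]+14],None,fx=4,fy=4,interpolation=2)
    v=P(.0115).round().astype(int);S=cv2.resize(a[v[1]-16:v[1]+20,v[0]-22:v[0]+22],None,fx=4,fy=4,interpolation=2)
    r=cv2.matchTemplate(S,T,5);_,mx,_,l=cv2.minMaxLoc(r);print(src,u,mx,"offset px from expected",np.array(l)/4-8, "expected frac",P(.0115)-v-(P(y0)-u))
E
```

```text
left [282 157] 0.6757251620292664 offset px from expected [-0.75 -0.75] expected frac [ 0.12989617 -0.65851503]
right [332 152] 0.6320420503616333 offset px from expected [ 0.5  -1.25] expected frac [ 0.57615663 -0.41617895]
```

```bash
python3 -c "
from plant import ticket
print(ticket.sign_off())"
```

```text
the job is handed in; nothing more can be done
None
```

I stood the fallen carton in the gap, within about 3 mm of line with its neighbours, then stood the oil bottle cap up on the round mat, and handed the job in at about 29 s of the 72 s. Camera checks at the end showed the bottle upright on the mat and the neighbouring cartons, jar and pliers unmoved. The hand-in returned no verdict, and one wrist joint (joint 6) touched its 1.99 rad limit for a moment as the arm backed away from the bottle.

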